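# Draw the bottom slide case from the spring-catch dispenser and lay it on the viewer

### The arm

A 6-joint arm with a two-finger parallel gripper is mounted at the origin on the work surface. World frame = base frame: x ahead of the robot, y to its left, z up, the work surface at z = 0. Lengths are in mm, angles in rad, forces in N, time in s.
With the tool pointing down it reaches from about 225 to 725 mm from the base axis. Payload 3.1 kg.
Tool frame: the origin (TCP) lies on the centre line of the jaws, within the pads' length; the fingertips stand 25 mm ahead of it and the grasp point (between the pads) lies 6 mm ahead of it (finger_overhang is the z of the fingertips in the tool frame, in mm); z points along the fingers, y is the direction in which the jaws open and shut (so a half turn about z gives the same grasp; the last joint's range is limited). The gripper opens to 85 mm and grips with 20 to 120 N. Pads are 22 mm wide; open, the fingers measure 114 mm over their backs; the gripper's body (76 mm by 85 mm) begins 54 mm behind the grasp point. The pads swing forward as they close: fully open they stand 13 mm farther back than shut.
Start: joints at [1.134, 0.048, 0.099, 1.622, 0, 1.443], TCP at [159.563, 500.157, 256.312] pointing down, gripper open.
Joint ranges: [-2.91, 2.91], [-0.99, 1.94], [-1.21, 1.42], [-2.12, 2.29], [-1.49, 1.47], [-3.14, 3.14]. Speed limits (rad/s): [2.79, 2.79, 3.14, 3.14, 3.14, 3.14].

### API

Orientations are given as a rotation vector (axis times angle).
In Python, from bench import * gives the robot as it stands. Calls block until the motion is done:
- move_ptp(position, orientation): joint-space move of the TCP to a pose.
- move_linear(position, rot=None, max_speed=150, f_stop=None): straight line of the TCP; rot=None keeps the orientation; max_speed is the mean speed in mm/s. With f_stop (N) it stops when the force on the tool has changed by that much, and returns True; else False.
- set_joints(angles): joint-space move.
- grip(opening, f_grip=None): opening from 0.0 (shut) to 1.0 (fully open); f_grip is the grip in N (None keeps the last); returns when the fingers have stopped.
- dwell(seconds).
- solve_ik(position, orientation): joint angles nearest the present ones, or None.
- snapshot(name): name is "side" or "top"; returns a dict with "image" (384x512x3 uint8, blue, green, red), "fx", "fy", "cx", "cy" (pixels), "dist" ([k1, k2, p1, p2, k3] as OpenCV has them; the pictures are not rectified), "pose" (4x4, takes a point from camera to world coordinates). Camera axes: x right, y down, z forward; pixel columns grow to the right and rows downward; lengths in mm; the calibration is good to about 2 mm. A picture is of the moment at which its call begins. There is no depth.
A pose or a line that the arm cannot do raises IKError and nothing moves.
- hand_in(): hands the job in, once; it reports no verdict.
Readings, each from a call of its own:
- get_t(): time.
- get_qpos(): joint angles.
- get_qd(): joint speeds.
- get_joint_efforts(): joint torques, N m.
- get_tcp_pos(): TCP position.
- get_orientation(): TCP orientation.
- get_contact_force(): force on the tool from outside, world axes, zero at the start.
- get_wrist_torque(): the same for the moment, N m.
- get_gripper_width(): opening from 0.0 (shut) to 1.0 (fully open).
Only numpy, scipy, OpenCV 4.12 (cv2) and the standard library are available. Lean on these libraries where they do the work, as an engineer would, in place of code of your own. Each camera call takes 0.05 s, during which the arm holds its last target.

### The job

Take the bottom slide case out of the stack dispenser: press it gently inwards until the push catch lets go and it springs part-way out of the mouth, then draw it out from under the others, which must stay in the dispenser. Lay it flat on the raised top of the slide viewer, centred and lengthwise along it, and let go. Leave the bottles, the dish and the microscope alone.

Things in the scene. Friction and masses are not known exactly. Their poses are not given: they have to be found in the camera images.
- magazine: Fixed gravity-fed dispenser. x runs from its mouth (-x side, facing roughly the robot) to its back, z up; origin on the bench under the centre of the stack well. Grey base 66 mm wide, x -49 to +84 mm, floor 30 mm above the bench. Clear side walls, 60 mm over the outside, 54 mm inside, x -49 to +49 mm, rise to 100 mm: pinch in front of the mouth with the tool leaning back 35 to 45 degrees
- mouth (a point): Middle of the mouth, on the dispenser's floor, in its front face (x = -49 mm); axes as the dispenser's. Two front posts, 11 mm wide, with a 38 mm gap between; under them a slot 13 mm high and 54 mm wide lets the bottom case out. Its front starts flush with the front face (to 1.5 mm), too little to grip. Thumb notch in the floor's front edge: 40 mm wide, 19 mm deep
- ejector (a joint): Spring ejector behind the bottom case, m: 0 latched, negative pressed deeper, hard stop -0.0075, +0.030 sprung out. 7 N at 0, 4.5 N at +0.030. Latched it is 2 to 5 mm behind the case; past about -0.004 the catch frees for good, and as the finger withdraws it pushes the case 26 mm out of the front face. Press level: pressing downwards too jams the case. At most 45 N on it
- case0: The bottom case, the one to take; rests on the floor of the dispenser with the other four on it: flat white plastic slide case 90 x 52 x 10 mm (x, y, z), smooth plastic, about 45 g, all five alike; origin at the centre of its underside, x along its length, z up
- case1: Case 2 from the bottom, stays in the dispenser: flat white plastic slide case 90 x 52 x 10 mm (x, y, z), smooth plastic, about 45 g, all five alike; origin at the centre of its underside, x along its length, z up. Once the bottom case is gone it sinks and may rest a little tilted on the ejector
- case2: Case 3 from the bottom, stays in the dispenser: flat white plastic slide case 90 x 52 x 10 mm (x, y, z), smooth plastic, about 45 g, all five alike; origin at the centre of its underside, x along its length, z up. Once the bottom case is gone it sinks and may rest a little tilted on the ejector
- case3: Case 4 from the bottom, stays in the dispenser: flat white plastic slide case 90 x 52 x 10 mm (x, y, z), smooth plastic, about 45 g, all five alike; origin at the centre of its underside, x along its length, z up. Once the bottom case is gone it sinks and may rest a little tilted on the ejector
- case4: Case 5 from the bottom, stays in the dispenser: flat white plastic slide case 90 x 52 x 10 mm (x, y, z), smooth plastic, about 45 g, all five alike; origin at the centre of its underside, x along its length, z up. Once the bottom case is gone it sinks and may rest a little tilted on the ejector
- viewer: Fixed slide viewer: a block 80 mm long (x) and 34 mm wide (y) with a white top 40 mm above the bench, on a base plate 110 x 75 x 6 mm; origin at the centre of its underside, z up. The case is wider and longer than the top, so fingers gripping its sides go down beside the block
- reagent: Bystander: amber glass bottle, 54 mm diameter, 88 mm high; origin at the centre of its underside
- washbottle: Bystander: white wash bottle, 68 mm diameter, 142 mm high with a bent spout to 195 mm; origin at the centre of its underside
- dish: Bystander: closed glass dish, 90 mm diameter, 14 mm high; origin at the centre of its underside
- microscope: Bystander, fixed: white microscope, base 200 x 130 mm, 365 mm high; origin at the centre of its underside
Not all that is in view belongs to the job. What is shaped like the magazine but purple is not meant.

How it is judged:
By the outcome, as a careful person would: the job done as asked, in the order asked, and still so for the second after the job is handed in, with the robot touching nothing.
It also fails if it takes over 58 s, if anything falls off the work surface, if the arm or the gripper's body presses on something with over 40 N, if the wrist force passes 120 N, or if a joint passes its speed limit or range.

## Working session

There is one attempt and no reset: what is moved stays moved. The work goes in short steps, each a Python script; the robot and the scene stay as the last script left them, time stands still between calls to the robot, and variables do not carry over. Pictures are saved under pics/ and viewed, and the job is handed in when it is done.

```bash
ls; mkdir -p pics; python3 - <<'E'
from bench import *
import cv2,numpy as np
for n in("side","top"):
    s=snapshot(n); cv2.imwrite(f"pics/{n}0.png",s["image"])
    np.savez(f"{n}0.npz",**s)
    print(n,s["fx"],s["fy"],s["cx"],s["cy"],s["dist"]); print(np.round(s["pose"],3))
print(get_t(),get_orientation())
E
```

```text
pics
side 363.3071475118451 363.3071475118451 256.13823802404397 194.57997825949877 [-0.11169938  0.          0.          0.          0.        ]
[[ 6.82000e-01 -4.43000e-01  5.82000e-01 -4.36160e+01]
 [-7.31000e-01 -4.14000e-01  5.42000e-01 -5.59846e+02]
 [ 1.00000e-03 -7.95000e-01 -6.07000e-01  6.95744e+02]
 [ 0.00000e+00  0.00000e+00  0.00000e+00  1.00000e+00]]
top 360.86632896402534 360.86632896402534 256.9341875319677 192.8055598738771 [-0.03338556  0.          0.          0.          0.        ]
[[ 1.500000e-02 -9.950000e-01  1.010000e-01  4.678780e+02]
 [-1.000000e+00 -1.400000e-02  1.400000e-02  8.584000e+00]
 [-1.200000e-02 -1.010000e-01 -9.950000e-01  1.023183e+03]
 [ 0.000000e+00  0.000000e+00  0.000000e+00  1.000000e+00]]
0.1 [-0.48303595 -3.1036456   0.00317786]
```

View pics/side0.png

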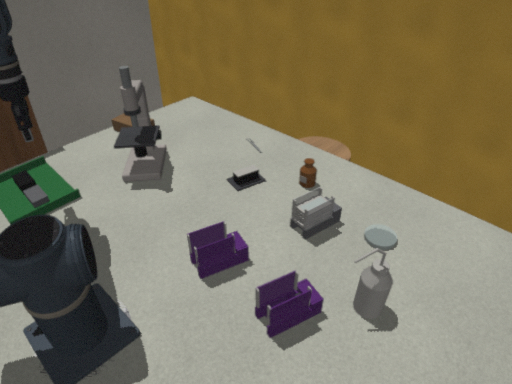

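View pics/top0.png

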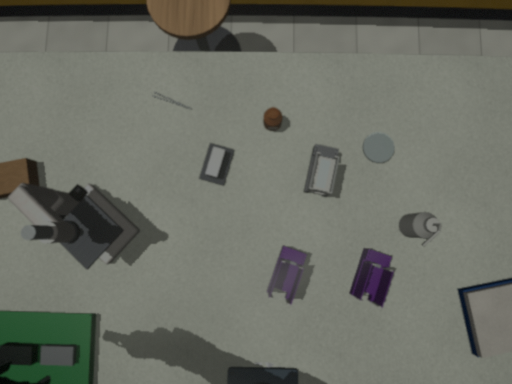

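The side view shows three dispenser-shaped things: purple at (218,250), purple at (289,302), and grey/clear with white cases at (316,212), which is (323,170) in the top view. The grey one fits. The viewer is at top (217,163). I'll confirm with enlarged crops.

```bash
python3 - <<'E'
import cv2,numpy as np
t=cv2.imread("pics/top0.png");s=cv2.imread("pics/side0.png")
a=cv2.resize(t[130:210,190:360],None,fx=4.7,fy=4.7,interpolation=cv2.INTER_CUBIC)
cv2.imwrite("pics/topc.png",a)
b=cv2.resize(s[155:245,220:350],None,fx=6,fy=6,interpolation=cv2.INTER_CUBIC)
b=cv2.convertScaleAbs(b,alpha=1.3);cv2.imwrite("pics/sidec.png",b)
E
```

```text
(no output)
```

View pics/topc.png

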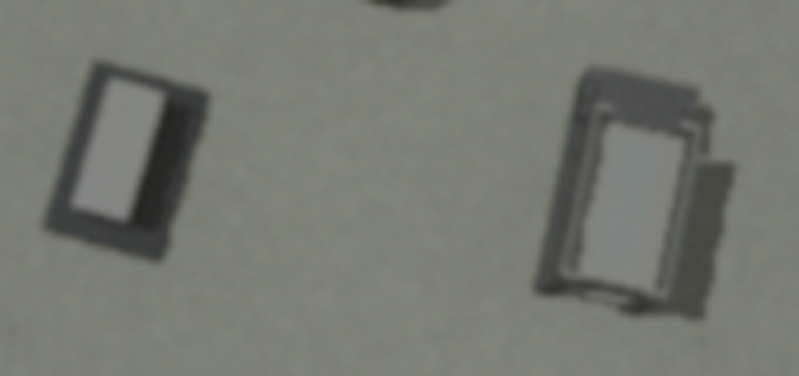

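View pics/sidec.png

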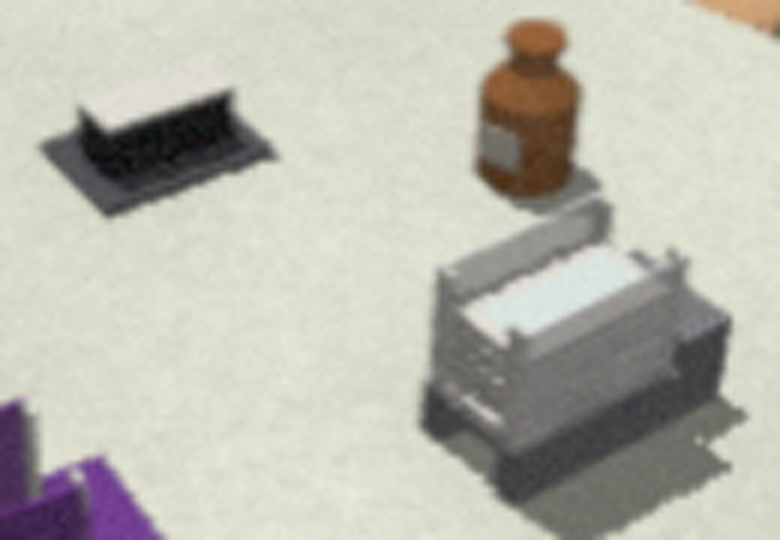

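```bash
cat > h.py <<'E'
import numpy as np,cv2
from scipy.spatial.transform import Rotation as R
def load(n):
    d=np.load(n); return {k:d[k] for k in d.files}
def proj(s,P):
    T=np.linalg.inv(s["pose"]);K=np.array([[s["fx"],0,s["cx"]],[0,s["fy"],s["cy"]],[0,0,1]],float)
    return cv2.projectPoints(np.asarray(P,float).reshape(-1,3),cv2.Rodrigues(T[:3,:3])[0],T[:3,3],K,np.asarray(s["dist"],float))[0][:,0]
def place(p,L):
    x,y,a=p; c,s=np.cos(a),np.sin(a);L=np.asarray(L,float).reshape(-1,3)
    return np.c_[x+c*L[:,0]-s*L[:,1],y+s*L[:,0]+c*L[:,1],L[:,2]]
E
cat > fit.py <<'E'
from h import *
from scipy.optimize import least_squares
S={"side":load("side0.npz"),"top":load("top0.npz")}
f={"top":lambda c:((c[0]+.5)/4.7-.5+190,(c[1]+.5)/4.7-.5+130),"side":lambda c:((c[0]+.5)/6-.5+220,(c[1]+.5)/6-.5+155)}
mag={"top":[((612,124),(45,26,80)),((690,135),(45,-26,80)),((655,297),(-45,-26,80)),((578,280),(-45,26,80)),((585,68),(84,33,30)),((537,292),(-49,33,30))],
"side":[((422,428),(-49,33,0)),((510,503),(-49,-33,0)),((722,390),(84,-33,0)),((438,270),(-49,30,100)),((608,205),(49,30,100)),((515,345),(-49,-30,100)),((685,265),(49,-30,100)),((460,310),(-45,26,80)),((650,272),(45,-26,80))]}
vw={"top":[((112,76),(40,17,40)),((165,93),(40,-17,40)),((130,222),(-40,-17,40)),((70,207),(-40,17,40)),((97,62),(55,37.5,6)),((210,93),(55,-37.5,6)),((162,260),(-55,-37.5,6)),((43,230),(-55,37.5,6))],
"side":[((40,148),(-55,37.5,6)),((108,215),(-55,-37.5,6)),((278,155),(55,-37.5,6)),((80,105),(-40,17,40)),((105,130),(-40,-17,40)),((232,90),(40,-17,40))]}
for nm,O,g in(("mag",mag,(530,-140,-.2)),("view",vw,(550,130,-.2))):
  for cams in(("top","side"),("top",),("side",)):
    def res(p): return np.concatenate([proj(S[c],place(p,[k[1] for k in O[c]]))-np.array([f[c](k[0]) for k in O[c]]) for c in cams]).ravel()
    r=least_squares(res,g,loss="soft_l1",x_scale=[1,1,.01]);print(nm,cams,np.round(r.x,3));
    if len(cams)==2: print(np.round(res(r.x).reshape(-1,2),1).tolist())
E
python3 fit.py
```

```text
mag ('top', 'side') [ 6.17270e+02 -1.52913e+02 -2.09000e-01]
[[-2.7, -1.0], [-0.1, 0.9], [0.5, -0.6], [-2.5, -1.3], [0.7, 0.7], [1.0, -1.0], [-0.7, 1.2], [-0.0, 2.1], [-0.6, 2.2], [-0.5, 0.3], [-1.7, -1.4], [1.6, -0.3], [0.7, -0.5], [-2.5, -0.3], [3.5, 3.9]]
mag ('top',) [ 6.16055e+02 -1.53553e+02 -1.93000e-01]
mag ('side',) [ 6.19602e+02 -1.52049e+02 -2.23000e-01]
view ('top', 'side') [ 6.53850e+02  1.38401e+02 -2.57000e-01]
[[0.1, 0.3], [0.5, -0.2], [-0.1, -0.1], [0.9, -0.2], [-0.5, -0.8], [0.4, -0.6], [0.0, 0.4], [0.1, -0.1], [-0.8, -0.3], [-0.9, -0.0], [-0.4, -0.6], [-0.9, -0.1], [0.1, 0.8], [0.2, 0.1]]
view ('top',) [ 6.53342e+02  1.38915e+02 -2.59000e-01]
view ('side',) [ 6.54836e+02  1.37211e+02 -2.61000e-01]
```

```bash
cat > ov.py <<'E'
from h import *
import sys
def box(x0,x1,y0,y1,z0,z1):
    P=[(x,y,z) for x in(x0,x1) for y in(y0,y1) for z in(z0,z1)]
    return [(P[i],P[j]) for i in range(8) for j in range(i+1,8) if bin(i^j).count("1")==1]
def overlay(s,p,segs,roi,k,out,col=(0,0,255)):
    x0,x1,y0,y1=roi; im=cv2.resize(s["image"][y0:y1,x0:x1],None,fx=k,fy=k,interpolation=cv2.INTER_CUBIC);im=cv2.convertScaleAbs(im,alpha=1.3)
    for a,b in segs:
        q=proj(s,place(p,[a,b])); q=((q-[x0,y0]+.5)*k-.5).round().astype(int)
        cv2.line(im,tuple(map(int,q[0])),tuple(map(int,q[1])),col,1)
    cv2.imwrite(out,im)
MAG=box(-49,84,-33,33,0,30)+box(-49,49,27,30,30,100)+box(-49,49,-30,-27,30,100)+box(-45,45,-26,26,80,80)
E
python3 - <<'E'
from ov import *
p=(617,-153,-.205)
overlay(load("top0.npz"),p,MAG,(295,355,135,210),8,"pics/ovt.png")
overlay(load("side0.npz"),p,MAG,(280,350,180,245),9,"pics/ovs.png")
E
```

```text
(no output)
```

View pics/ovt.png

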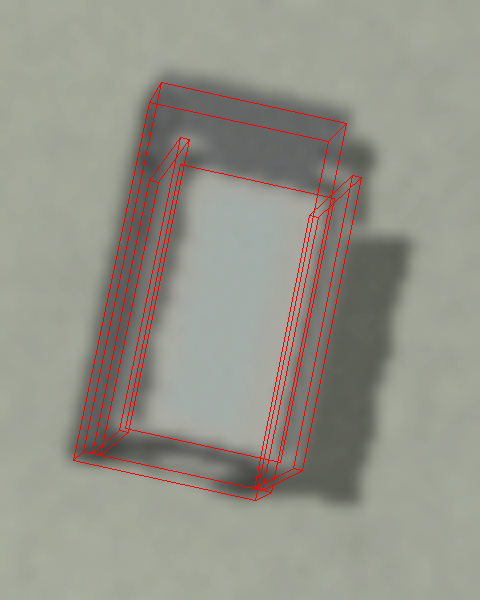

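View pics/ovs.png

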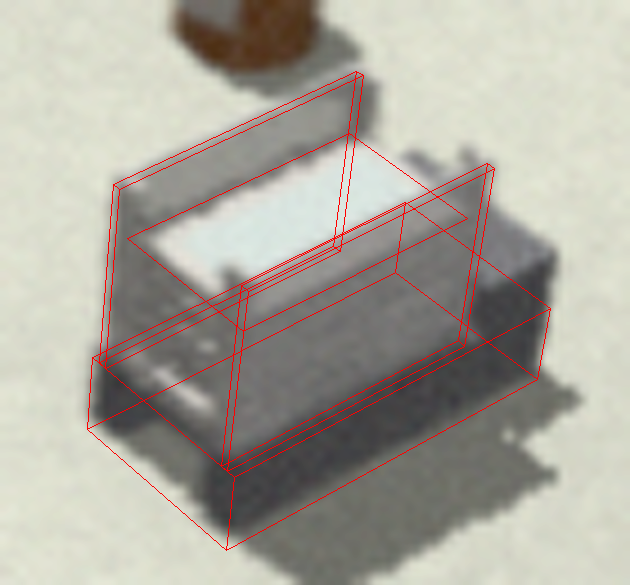

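```bash
python3 - <<'E'
import cv2,numpy as np
for n,r in(("top",(298,350,138,205)),("side",(283,348,183,243))):
    s=cv2.imread(f"pics/{n}0.png")[r[2]:r[3],r[0]:r[1]].astype(np.float32)
    s=255*(np.clip(s/ s.max(),0,1))**.6
    k=9 if n=="top" else 10
    o=cv2.resize(s.astype(np.uint8),None,fx=k,fy=k,interpolation=cv2.INTER_LANCZOS4)
    for i in range(0,o.shape[1],10*k): cv2.putText(o,str(r[0]+i//k),(i,10),0,.35,(0,0,255));cv2.line(o,(i,12),(i,20),(0,0,255))
    for i in range(0,o.shape[0],10*k): cv2.putText(o,str(r[2]+i//k),(0,i+4),0,.35,(0,0,255))
    cv2.imwrite(f"pics/{n}e.png",o)
E
```

```text
(no output)
```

View pics/tope.png

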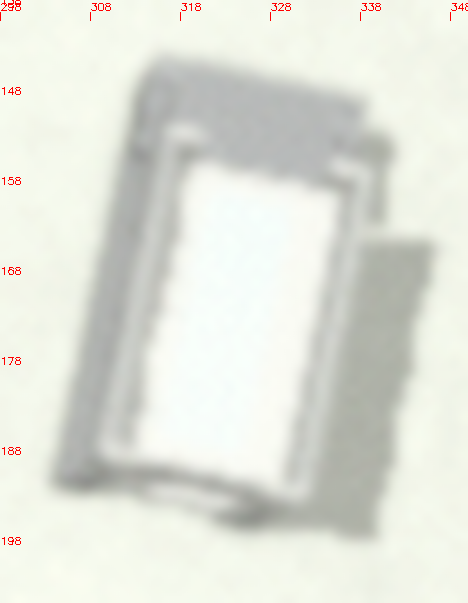

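View pics/sidee.png

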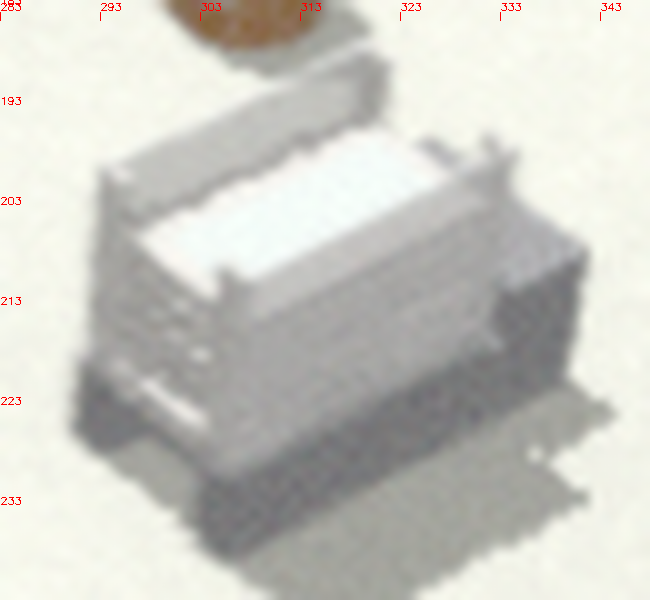

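```bash
cat > fit2.py <<'E'
from h import *
from scipy.optimize import least_squares
S={"side":load("side0.npz"),"top":load("top0.npz")}
f={"top":lambda c:((c[0]+.5)/9-.5+298,(c[1]+.5)/9-.5+138),"side":lambda c:((c[0]+.5)/10-.5+283,(c[1]+.5)/10-.5+183)}
def mag(h): return {"top":[((190,163),(45,26,80)),((342,190),(45,-26,80)),((288,485),(-45,-26,80)),((135,455),(-45,26,80)),((155,58),(84,33,h)),((365,100),(84,-33,h)),((52,485),(-49,33,25)),((100,455),(-49,30,100)),((305,500),(-49,-30,100))],
"side":[((70,430),(-49,33,0)),((230,557),(-49,-33,0)),((565,385),(84,-33,0)),((585,250),(84,-33,h)),((103,168),(-49,30,100)),((222,268),(-49,-19,100)),((140,235),(-45,26,80)),((80,360),(-49,33,30)),((235,478),(-49,-33,30))]}
for cams in(("top","side"),("top",),("side",)):
    def res(p):
        O=mag(p[3]); return np.concatenate([proj(S[c],place(p[:3],[k[1] for k in O[c]]))-np.array([f[c](k[0]) for k in O[c]]) for c in cams]).ravel()
    r=least_squares(res,(617,-153,-.2,45),loss="soft_l1",x_scale=[1,1,.01,1]);print(cams,np.round(r.x,3),r.cost);
    print(np.round(res(r.x).reshape(-1,2),1).tolist())
E
python3 fit2.py
```

```text
('top', 'side') [ 6.18445e+02 -1.52073e+02 -1.91000e-01  4.78820e+01] 12.126998059835957
[[-2.2, -1.0], [0.2, -0.1], [-0.1, 0.2], [-2.5, -0.5], [0.1, -1.1], [0.3, -1.0], [1.3, -0.6], [0.6, -0.2], [0.8, -0.5], [-0.2, 1.5], [-0.6, 2.0], [-0.0, 0.0], [0.4, 0.8], [-0.7, 0.4], [-0.2, -0.1], [-2.7, -0.2], [-0.6, 0.5], [-0.1, 1.8]]
('top',) [ 6.17378e+02 -1.52121e+02 -2.00000e-01  4.05620e+01] 4.553071329075282
[[-2.0, -0.7], [0.3, 0.4], [-0.2, 0.7], [-2.6, -0.2], [0.0, -0.1], [0.0, 0.2], [1.2, -0.4], [0.5, 0.1], [0.6, 0.0]]
('side',) [ 6.21726e+02 -1.50980e+02 -1.89000e-01  4.75420e+01] 4.107771537455543
[[0.2, 0.7], [-0.1, 1.2], [0.2, -0.8], [0.6, 0.1], [-0.2, -0.3], [0.3, -0.8], [-2.3, -0.9], [-0.2, -0.2], [0.3, 1.0]]
```

```bash
cat >> h.py <<'E'
M=(618.5,-152.0,-.195); V=(653.7,138.6,-.258)
def rot(psi,th,flip=False):
    z=np.array([np.sin(th)*np.cos(psi),np.sin(th)*np.sin(psi),-np.cos(th)])
    y=np.array([-np.sin(psi),np.cos(psi),0])*(-1 if flip else 1)
    return np.c_[np.cross(y,z),y,z]
def rv(Rm): return R.from_matrix(Rm).as_rotvec()
def tcp_for(pt,Rm,d,c=0):
    """TCP so that the point d mm along tool z and c mm 'forward/up' in the lean plane sits at pt"""
    up=Rm[:,0]*(1 if Rm[2,0]>0 else -1)
    return np.asarray(pt)-d*Rm[:,2]-c*up
def shot(n,out,roi=None,k=1,npz=None):
    from bench import snapshot
    s=snapshot(n); im=s["image"]
    if roi: im=im[roi[2]:roi[3],roi[0]:roi[1]]
    im=cv2.resize(im,None,fx=k,fy=k,interpolation=cv2.INTER_CUBIC)
    cv2.imwrite("pics/"+out,im); np.savez("last_"+n+".npz",**s); return s
E
python3 - <<'E'
from bench import *
from h import *
try: print(finger_overhang)
except NameError: print("no overhang var")
for th in (40,45,50,55):
  for fl in(0,1):
    Rm=rot(M[2],np.radians(th),fl)
    for x in(-49-60,-49+12):
        q=solve_ik(tcp_for(place(M,[x,0,34])[0],Rm,25,11),rv(Rm)); print(th,fl,x,None if q is None else np.round(q,2))
  Rm=rot(V[2],np.radians(th)); print('V',solve_ik(tcp_for(place(V,[-32,0,45])[0],Rm,12),rv(Rm)))
E
```

```text
25.0
40 0 -109 [-0.5  -0.64 -1.05  0.49  0.19 -0.24]
40 0 -37 [-0.44 -0.36 -0.88  0.37  0.16 -0.19]
40 1 -109 [-0.5  -0.64 -1.05  0.49  0.19  2.91]
40 1 -37 [-0.44 -0.36 -0.88  0.37  0.16  2.95]
V [ 0.28342285 -0.09526241 -0.6401737   0.40246257 -0.33764328  0.43169374]
45 0 -109 [-0.52 -0.73 -1.14  0.4   0.23 -0.23]
45 0 -37 [-0.46 -0.41 -0.97  0.24  0.18 -0.19]
45 1 -109 [-0.52 -0.73 -1.14  0.4   0.23  2.91]
45 1 -37 [-0.46 -0.41 -0.97  0.24  0.18  2.95]
V [ 0.30536969 -0.11906252 -0.71518746  0.27281872 -0.38722681  0.42006174]
50 0 -109 None
50 0 -37 [-0.47 -0.44 -1.06  0.1   0.21 -0.18]
50 1 -109 None
50 1 -37 [-0.47 -0.44 -1.06  0.1   0.21  2.96]
V [ 0.32684454 -0.12880224 -0.78466926  0.1327003  -0.43665421  0.40237794]
55 0 -109 None
55 0 -37 [-0.48 -0.45 -1.13 -0.06  0.23 -0.17]
55 1 -109 None
55 1 -37 [-0.48 -0.45 -1.13 -0.06  0.23  2.97]
V [ 0.34739989 -0.12117401 -0.84724105 -0.02067409 -0.48495891  0.37789033]
```

```bash
python3 - <<'E'
from bench import *
from h import *
for th in (35,40,45):
    Rm=rot(M[2],np.radians(th),0)
    print(th,[(x,z) for x in(-60,-110,-130,-140,-150) for z in (35,60,120) if solve_ik(tcp_for(place(M,[x,0,z])[0],Rm,12),rv(Rm)) is None])
grip(0.0,40)
Rm=rot(M[2],np.radians(45))
P=lambda x,z,y=0:tcp_for(place(M,[x,y,z])[0],Rm,25,11)
move_ptp(P(-85,140),rv(Rm)); print(get_t())
move_linear(P(-75,34)); print(get_t(),get_qpos(),get_contact_force(),get_gripper_width(),get_tcp_pos()-P(-75,34))
shot("side","a_s.png",(255,385,140,240),6); shot("top","a_t.png",(285,365,130,250),5)
E
```

```text
35 []
40 []
45 []
3.4583
4.3167 [-0.4860047  -0.56357241 -1.06098994  0.30787558  0.20467092 -0.20894713] [-0.18825365  0.13219214 -0.65523849] 0.0021318204031289213 [ 0.71253809 -0.12291251  1.11088185]
```

View pics/a_s.png

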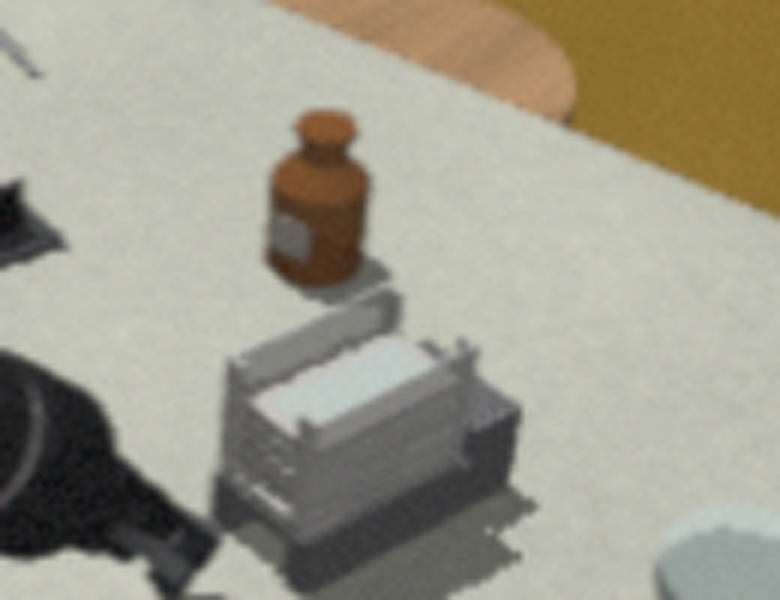

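View pics/a_t.png

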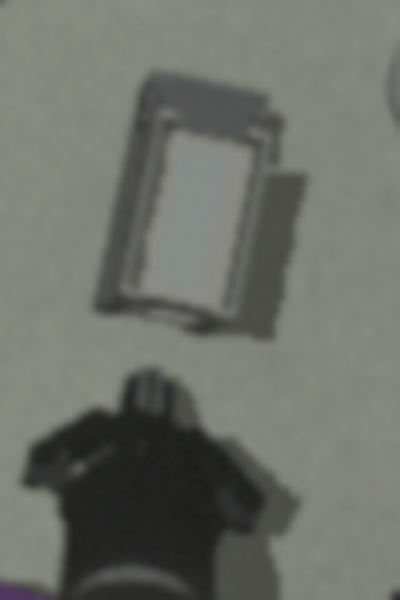

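```bash
python3 - <<'E'
from h import *
from bench import *
Rm=R.from_rotvec(get_orientation()).as_matrix();t=np.array(get_tcp_pos());up=-Rm[:,0] if Rm[2,0]<0 else Rm[:,0]
for n,roi,k in(("side",(275,335,180,245),9),("top",(285,350,140,225),7)):
    s=load(f"last_{n}.npz");im=cv2.resize(s["image"][roi[2]:roi[3],roi[0]:roi[1]],None,fx=k,fy=k,interpolation=cv2.INTER_CUBIC)
    im=(255*(im/255.)**.5).astype(np.uint8)
    def L(a,b,c):
        q=((proj(s,[a,b])-[roi[0],roi[2]]+.5)*k-.5).round().astype(int);cv2.line(im,tuple(map(int,q[0])),tuple(map(int,q[1])),c,1)
    c=[t+25*Rm[:,2]+u*up+v*Rm[:,1] for u,v in((11,-12),(11,12),(-11,12),(-11,-12))]
    for i in range(4): L(c[i],c[(i+1)%4],(0,0,255))
    for y in(-20,20): L(*place(M,[(-49,y,30),(-30,y,30)]),(0,255,0))
    L(*place(M,[(-49,-33,30),(-49,33,30)]),(0,255,0));L(*place(M,[(-49,-33,0),(-49,33,0)]),(0,255,0))
    for y in(-19,19): L(*place(M,[(-49,y,43),(-49,y,100)]),(255,0,0))
    L(*place(M,[(-49,-26,40),(-49,26,40)]),(255,0,255))
    cv2.imwrite(f"pics/b_{n}.png",im)
E
```

```text
(no output)
```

View pics/b_side.png

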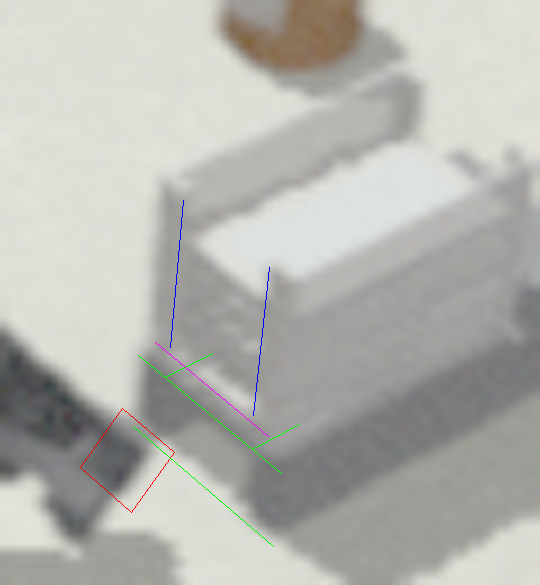

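View pics/b_top.png

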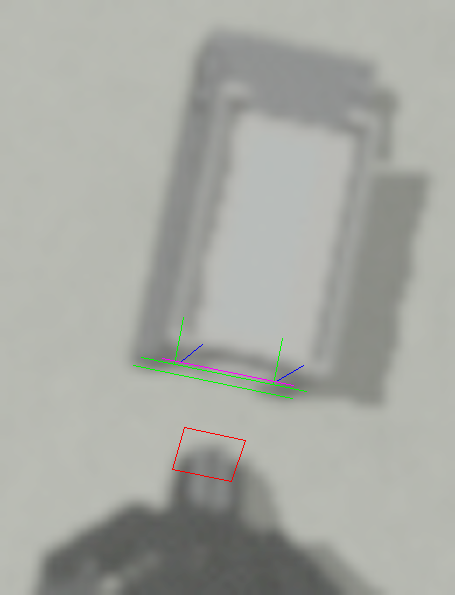

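```bash
python3 - <<'E'
from bench import *
from h import *
Rm=rot(M[2],np.radians(45))
P=lambda x,z,y=0:tcp_for(place(M,[x,y,z])[0],Rm,25,11)
ax=np.array([np.cos(M[2]),np.sin(M[2]),0])
print(get_tcp_pos()-P(-75,34))
move_linear(P(-58,31.5),max_speed=60); dwell(.1)
print(get_tcp_pos()-P(-58,31.5), get_contact_force()@ax)
for x in np.arange(-56,-30,2):
    h=move_linear(P(x,31.5),max_speed=20,f_stop=15)
    f=get_contact_force(); print(x,h,np.round(f@ax,1),np.round(f[2],1),np.round((get_tcp_pos()-P(x,31.5))@ax,1),np.round(get_tcp_pos()[2]-P(x,31.5)[2],1),get_t())
    if h: break
E
```

```text
[ 1.25053721 -0.53427471  2.32076288]
[-0.17852357  0.06152167  0.06451072] -0.2374860455218282
-56 False -0.6 -0.4 0.0 0.2 5.2
-54 False 0.6 0.3 0.1 0.1 5.45
-52 False -0.8 0.5 0.1 0.1 5.7
-50 False -0.3 -0.2 0.1 0.1 5.95
-48 False -0.5 -1.2 0.1 0.1 6.2
-46 False -0.1 0.8 0.1 0.0 6.45
-44 False 0.6 0.8 0.1 0.0 6.7
-42 False -3.9 1.6 -0.7 -1.0 6.95
-40 False -6.4 2.1 -1.3 -1.7 7.2
-38 False -7.6 2.3 -1.7 -2.2 7.45
-36 False -6.4 2.1 -1.9 -2.5 7.7
-34 False -7.7 0.9 -2.0 -2.7 7.95
-32 False -12.9 5.4 -2.4 -3.0 8.2
```

```bash
python3 - <<'E'
from bench import *
from h import *
Rm=rot(M[2],np.radians(45))
P=lambda x,z,y=0:tcp_for(place(M,[x,y,z])[0],Rm,25,11)
ax=np.array([np.cos(M[2]),np.sin(M[2]),0])
def rep(tag):
    f=get_contact_force();d=get_tcp_pos()-P(0,31.5);print(tag,"F",np.round(f@ax,1),np.round(f[2],1),"x",np.round(d@ax,1),"dz",np.round(d[2],1),get_t())
rep("now")
for x,z in((-31,32.5),(-30,33),(-29,33.5),(-28,34)):
    move_linear(P(x,z),max_speed=20); rep(x)
    if abs(get_contact_force()@ax)>22: break
shot("side","c_s.png",(275,335,180,245),9);shot("top","c_t.png",(285,350,140,225),7)
E
```

```text
now F -12.9 5.4 x -34.4 dz -3.0 8.2
-31 F -15.3 5.3 x -34.3 dz -3.0 8.45
-30 F -19.4 8.2 x -33.9 dz -3.1 8.7
-29 F -23.7 10.8 x -33.5 dz -3.1 8.95
```

View pics/c_s.png

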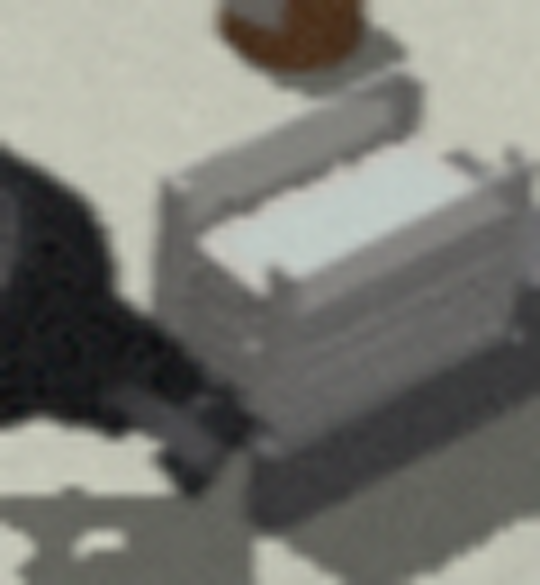

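View pics/c_t.png

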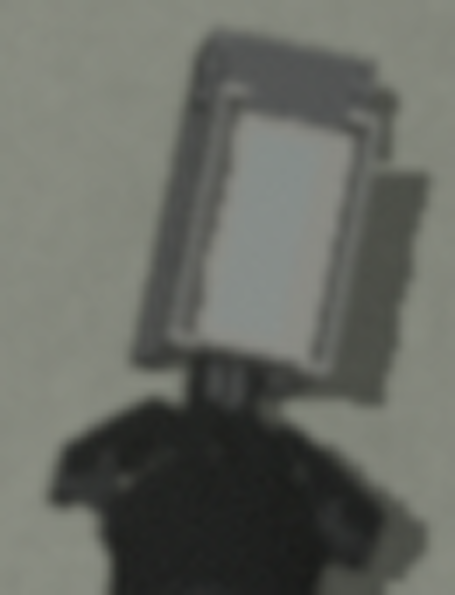

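```bash
python3 - <<'E'
from bench import *
from h import *
Rm=rot(M[2],np.radians(45))
P=lambda x,z,y=0:tcp_for(place(M,[x,y,z])[0],Rm,25,11)
ax=np.array([np.cos(M[2]),np.sin(M[2]),0])
def rep(tag):
    f=get_contact_force();d=get_tcp_pos()-P(0,31.5);print(tag,"F",np.round(f@ax,1),np.round(f[2],1),"x",np.round(d@ax,1),"dz",np.round(d[2],1),get_t())
for x in(-38,-44,-52,-60,-68,-76,-95):
    move_linear(P(x,31.5),max_speed=40); rep(x)
shot("side","d_s.png",(275,335,180,245),9);shot("top","d_t.png",(285,350,140,225),7)
E
```

```text
-38 F -7.9 1.4 x -40.3 dz -2.8 9.4333
-44 F -7.3 0.7 x -46.2 dz -2.6 9.7333
-52 F -6.2 -0.8 x -54.0 dz -2.2 10.0833
-60 F -4.8 -1.7 x -61.2 dz -1.0 10.4333
-68 F -5.0 -0.5 x -68.5 dz -0.3 10.7833
-76 F 0.8 0.4 x -74.7 dz 2.0 11.1333
-95 F 0.2 -0.4 x -94.7 dz 0.4 11.7583
```

View pics/d_s.png

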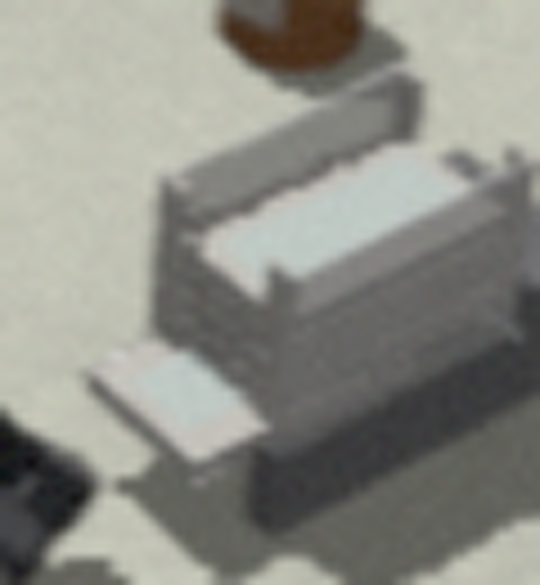

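View pics/d_t.png

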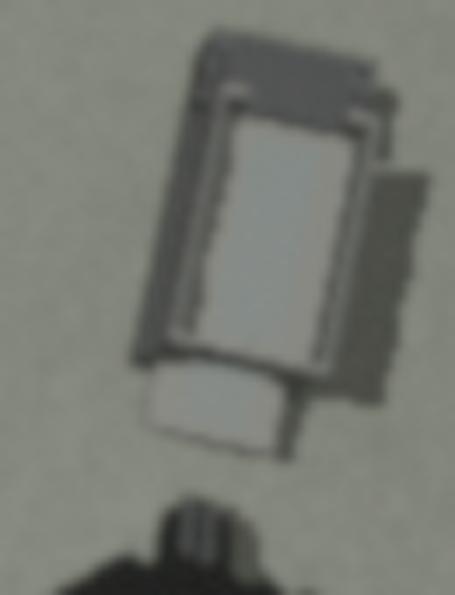

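The press worked. The case now sticks out, with its front corners at top (145,427)/(278,460) and side (88,375)/(195,462) in the crops. Next I'll locate that front edge.

```bash
python3 - <<'E'
from h import *
def ray(s,uv,z):
    K=np.array([[s["fx"],0,s["cx"]],[0,s["fy"],s["cy"]],[0,0,1]],float)
    n=cv2.undistortPoints(np.array([[uv]],float),K,np.asarray(s["dist"],float))[0,0]
    d=s["pose"][:3,:3]@[n[0],n[1],1];o=s["pose"][:3,3]
    return o+d*(z-o[2])/d[2]
for n,r,k,cs in(("top",(285,140),7,((145,427),(278,460))),("side",(275,180),9,((88,375),(195,462)))):
    s=load(f"last_{n}.npz"); w=[ray(s,((c[0]+.5)/k-.5+r[0],(c[1]+.5)/k-.5+r[1]),40) for c in cs]
    d=w[0]-w[1]
    c,sn=np.cos(M[2]),np.sin(M[2])
    for q in w: v=q-[M[0],M[1],0]; print(n,np.round(q,1),"M:",np.round([c*v[0]+sn*v[1],-sn*v[0]+c*v[1]],1))
    print("width",np.linalg.norm(d),"yaw",np.arctan2(-d[0],d[1]))
E
```

```text
top [ 548.2 -110.4   40. ] M: [-77.   27.2]
top [ 536.  -162.2   40. ] M: [-79. -26.]
width 53.2223692110871 yaw -0.2309809756407975
side [ 549.8 -111.7   40. ] M: [-75.2  26.3]
side [ 541.6 -159.1   40. ] M: [-74.1 -21.9]
width 48.1704221631601 yaw -0.17269617665411766
```

```bash
cat >> h.py <<'E'
G=(M[0]-1.2*np.sin(-.2)*-1*-1,M[1]+1.2*np.cos(.2),-.2)  # pinch frame
G=(M[0]-1.2*np.sin(M[2]),M[1]+1.2*np.cos(M[2]),-.2)
E
python3 - <<'E'
from bench import *
from h import *
Rm=rot(G[2],np.radians(40))
P=lambda x,z,y=0:tcp_for(place(G,[x,y,z])[0],Rm,8)
ax=np.array([np.cos(G[2]),np.sin(G[2]),0])
def rep(tag):
    f=get_contact_force();d=get_tcp_pos()-P(0,35);print(tag,"F",np.round(R.from_rotvec([0,0,-G[2]]).apply(f),1),"x",np.round(d@ax,1),"dz",np.round(d[2],1),"w",round(get_gripper_width(),3),get_t())
move_linear(P(-125,60),rot=rv(Rm)); rep("back")
grip(0.85,40); rep("open")
move_linear(P(-125,35)); print(move_linear(P(-71,35),max_speed=60,f_stop=8)); dwell(.1);rep("at")
shot("side","e_s.png",(275,335,180,245),9);shot("top","e_t.png",(285,350,140,225),7)
E
```

```text
back F [ 0.   0.3 -0.7] x -122.9 dz 27.9 w 0.003 12.1833
open F [ 0.  -0.2  0.6] x -125.0 dz 25.0 w 0.85 12.8667
False
at F [ 0.4  0.9 -0.4] x -71.4 dz -0.2 w 0.848 14.3333
```

View pics/e_s.png

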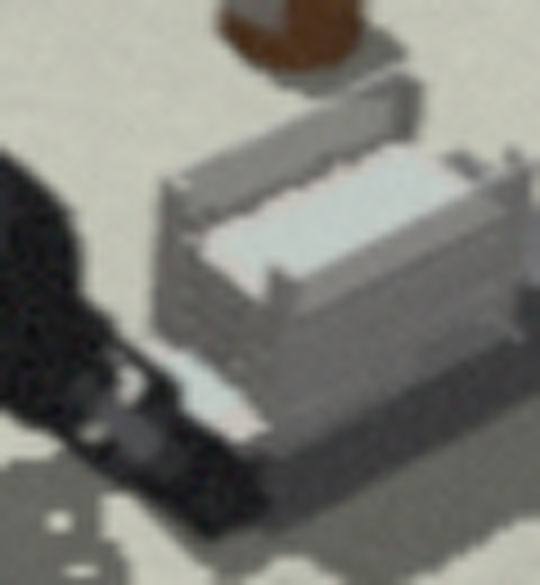

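View pics/e_t.png

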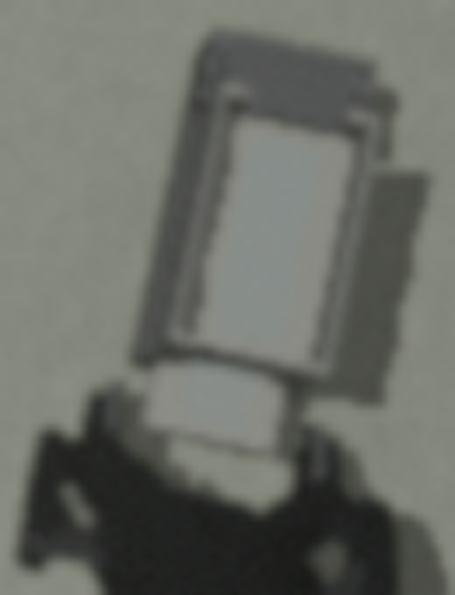

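```bash
python3 - <<'E'
from bench import *
from h import *
Rm=rot(G[2],np.radians(40))
P=lambda x,z,y=0:tcp_for(place(G,[x,y,z])[0],Rm,8)
ax=np.array([np.cos(G[2]),np.sin(G[2]),0])
def rep(tag):
    f=get_contact_force();d=get_tcp_pos()-P(0,35);print(tag,"F",np.round(R.from_rotvec([0,0,-G[2]]).apply(f),1),"T",np.round(get_wrist_torque(),2),"x",np.round(d@ax,1),"dz",np.round(d[2],1),"w",round(get_gripper_width(),3),get_t())
grip(0.4,45); rep("closed")
shot("side","f_s.png",(275,335,180,245),9);shot("top","f_t.png",(285,350,140,225),7)
E
```

```text
closed F [-4.8 -0.2  4.2] T [ 0.21  0.84 -0.03] x -71.1 dz 0.2 w 0.598 14.75
```

View pics/f_s.png

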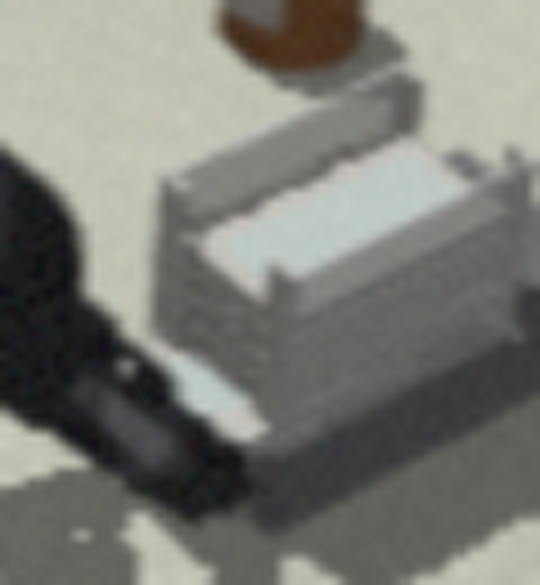

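View pics/f_t.png

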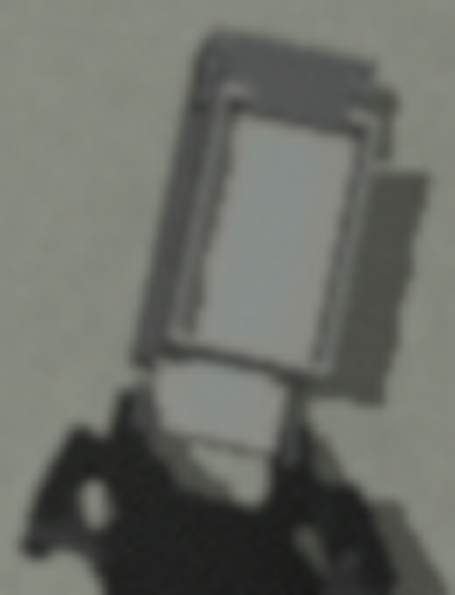

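```bash
python3 - <<'E'
from bench import *
from h import *
p0=np.array(get_tcp_pos());ax=np.array([np.cos(M[2]),np.sin(M[2]),0])
def rep(tag):
    f=get_contact_force();print(tag,"F",np.round(R.from_rotvec([0,0,-M[2]]).apply(f),1),"T",np.round(get_wrist_torque(),2),"d",np.round(get_tcp_pos()-p0,1),"w",round(get_gripper_width(),3),get_t())
for d in(15,30,45,60,76):
    move_linear(p0-d*ax,max_speed=50); rep(d)
dwell(.15)
shot("side","g_s.png",(245,335,170,250),8);shot("top","g_t.png",(265,350,140,235),6)
E
```

```text
15 F [0.  0.4 1.3] T [0.16 0.61 0.04] d [-14.7   2.9   0.1] w 0.595 15.3
30 F [-0.2 -1.1  1.2] T [0.16 0.68 0.03] d [-29.5   5.8   0. ] w 0.597 15.75
45 F [-1.  -0.2  0.2] T [0.15 0.75 0.03] d [-44.2   8.7  -0.1] w 0.597 16.2
60 F [0.2 0.3 0.2] T [0.16 0.67 0.01] d [-58.9  11.6  -0. ] w 0.597 16.65
76 F [1.  0.5 0.6] T [ 0.11  0.65 -0.01] d [-74.2  14.5   0.5] w 0.599 17.1167
```

View pics/g_s.png

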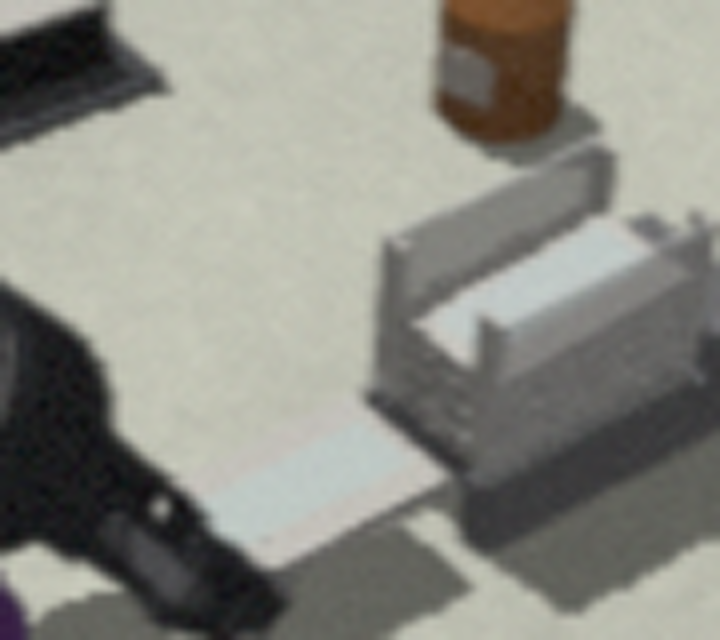

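View pics/g_t.png

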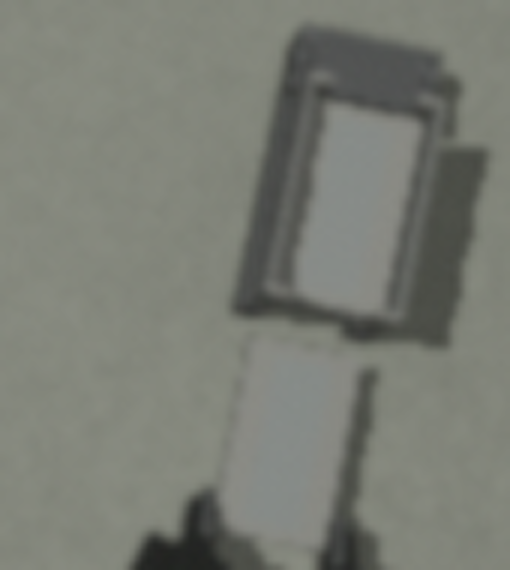

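```bash
python3 - <<'E'
import cv2,numpy as np
for n,r,k in(("top",(290,335,190,240),14),("side",(262,308,212,248),14)):
    s=np.load(f"last_{n}.npz")["image"][r[2]:r[3],r[0]:r[1]]
    o=cv2.resize(s,None,fx=k,fy=k,interpolation=cv2.INTER_CUBIC);o=cv2.convertScaleAbs(o,alpha=1.4)
    cv2.imwrite(f"pics/g2_{n}.png",o)
E
```

```text
(no output)
```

View pics/g2_top.png

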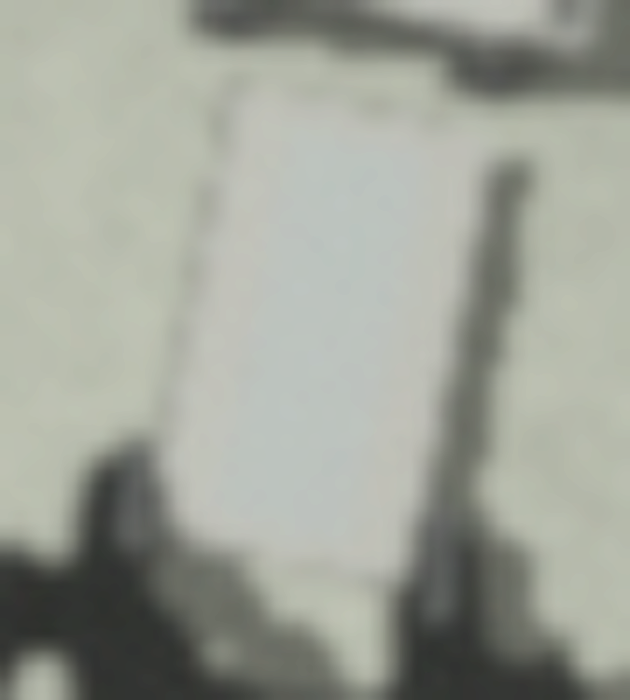

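View pics/g2_side.png

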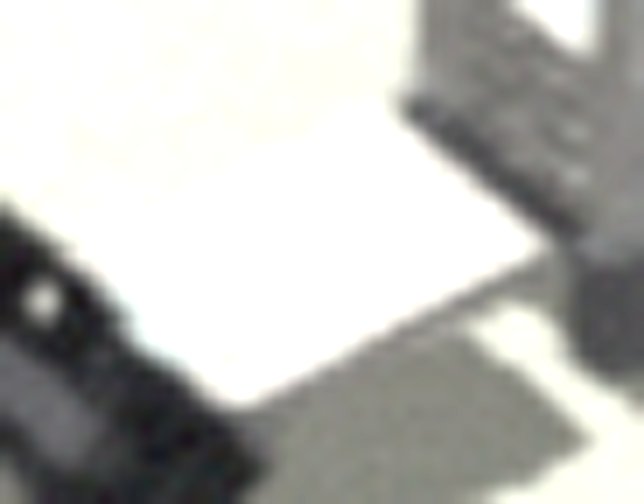

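```bash
cat > fitc.py <<'E'
from h import *
from bench import get_tcp_pos,get_orientation
from scipy.optimize import least_squares
t=load("last_top.npz");s=load("last_side.npz")
obs=[(t,(290,190),[((230,86),(45,26)),((487,130),(45,-26)),((405,584),(-45,-26)),((160,535),(-45,26))]),
     (s,(262,212),[((550,240),(45,-26)),((235,408),(-45,-26))][:1])]
for use in(obs[:1],obs):
    def res(p): return np.concatenate([proj(S,place(p,[(*k[1],40) for k in L]))-[((k[0][0]+.5)/14-.5+r[0],(k[0][1]+.5)/14-.5+r[1]) for k in L] for S,r,L in use]).ravel()
    r=least_squares(res,(500,-120,-.2),x_scale=[1,1,.01]);print(np.round(r.x,3),np.round(res(r.x),1))
    Rm=R.from_rotvec(get_orientation()).as_matrix();ps=np.arctan2(Rm[1,2],Rm[0,2]);v=r.x[:2]-get_tcp_pos()[:2]
    c,sn=np.cos(ps),np.sin(ps);print("psi",ps,"lean",np.degrees(np.arccos(-Rm[2,2])),"rel",c*v[0]+sn*v[1],-sn*v[0]+c*v[1],"tcpz",get_tcp_pos()[2])
E
python3 fitc.py
```

```text
[ 5.13716e+02 -1.29885e+02 -1.67000e-01] [-0.2 -0.3  0.2 -0.   0.7  0.1 -0.8  0.2]
psi -0.2002902993514599 lean 40.02973368443929 rel 44.74860429036765 0.17184915059991646 tcpz 41.67227079046961
[ 5.14100e+02 -1.30003e+02 -1.64000e-01] [-0.2 -0.4  0.2 -0.2  0.8 -0.  -0.7  0.1 -0.5  0.5]
psi -0.2002902993514599 lean 40.02973368443929 rel 45.147987979379046 0.13184142194134552 tcpz 41.67227079046961
```

```bash
python3 - <<'E'
from bench import *
from h import *
p=np.array(get_tcp_pos()); p[2]=150
move_linear(p,max_speed=120)
Rm=rot(V[2],np.radians(40)); b=place(V,[-45.1,-.1,0])[0]
T=lambda z: b+[0,0,z]
move_ptp(T(150),rv(Rm)); print(get_t())
move_linear(T(75),max_speed=100); dwell(.3)
print(get_tcp_pos()-T(75),get_contact_force(),get_gripper_width(),get_t())
shot("side","i_s.png",(200,300,130,215),8);shot("top","i_t.png",(180,265,125,215),6.5)
E
```

```text
19.5917
[0.46971728 0.18336575 0.9161487 ] [0.21093829 0.55132759 0.29612636] 0.5958878339527088 20.7917
```

View pics/i_s.png

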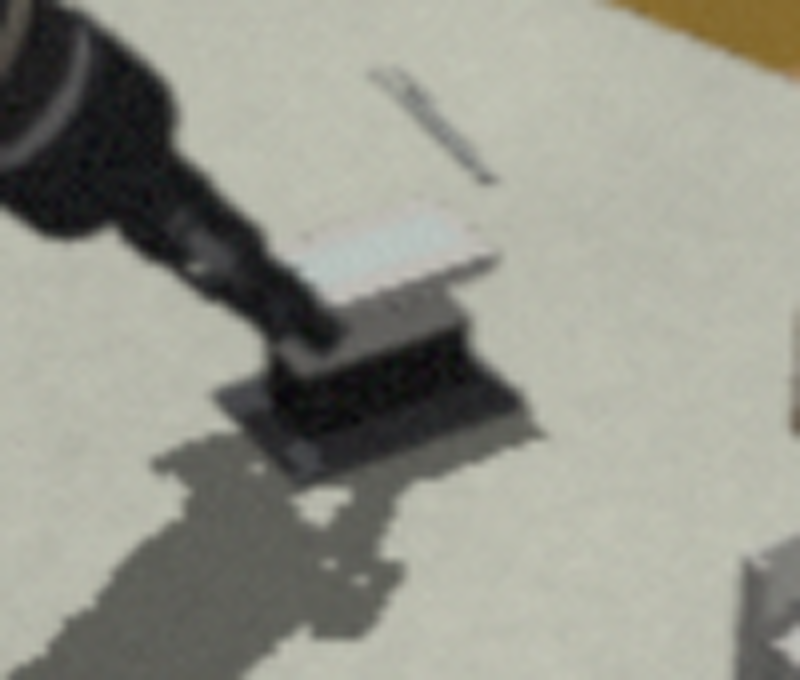

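View pics/i_t.png

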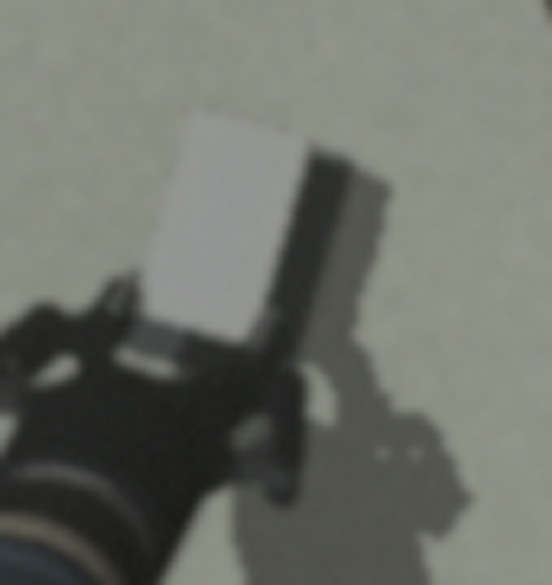

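```bash
python3 - <<'E'
from ov import *
C=(V[0]+.5,V[1]+.2,V[2])
overlay(load("last_side.npz"),C,box(-45,45,-26,26,64.6,74.6)+box(-55,55,-37.5,37.5,0,6),(220,280,145,200),11,"pics/j_s.png")
overlay(load("last_top.npz"),C,box(-45,45,-26,26,64.6,74.6)+box(-55,55,-37.5,37.5,0,6),(195,245,135,185),11,"pics/j_t.png")
E
```

```text
(no output)
```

View pics/j_s.png

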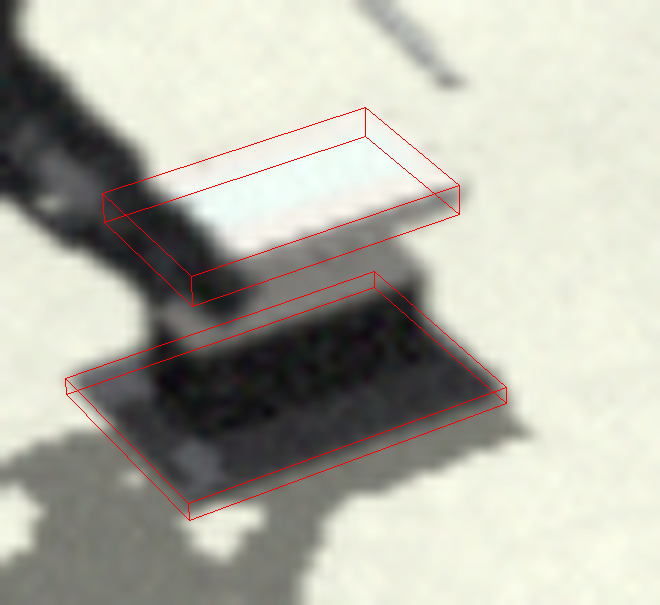

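View pics/j_t.png

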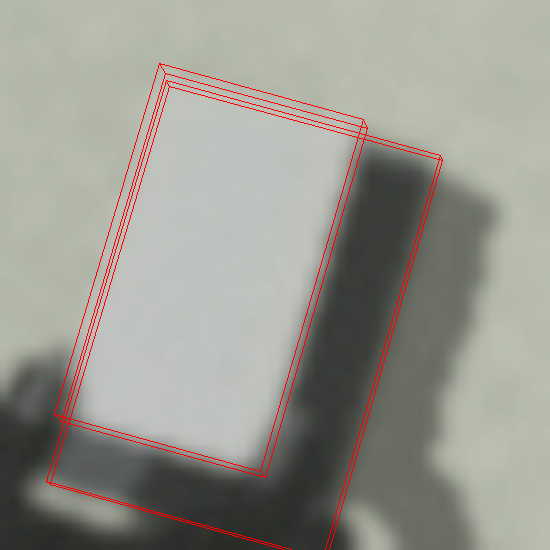

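```bash
python3 - <<'E'
from bench import *
from h import *
b=place(V,[-44.6,-.1,0])[0]
T=lambda z: b+[0,0,z]
move_linear(T(56),max_speed=60); dwell(.2); print(get_tcp_pos()-T(56))
h=move_linear(T(47.5),max_speed=12,f_stop=4); print(h,get_tcp_pos()-T(0),get_contact_force(),get_wrist_torque(),get_t())
shot("side","k_s.png",(220,280,145,200),11);shot("top","k_t.png",(195,245,135,185),11)
E
```

```text
[0.40663658 0.11530567 0.57799644]
True [3.63171857e-01 3.52025367e-02 5.14136100e+01] [ 1.64536186 -0.01723969  3.43504567] [0.08422379 0.1792989  0.07433904] 22.0417
```

View pics/k_s.png

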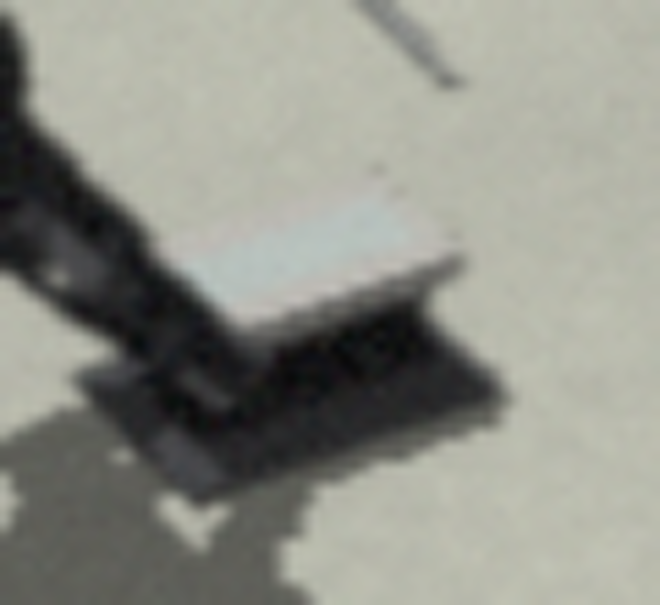

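View pics/k_t.png

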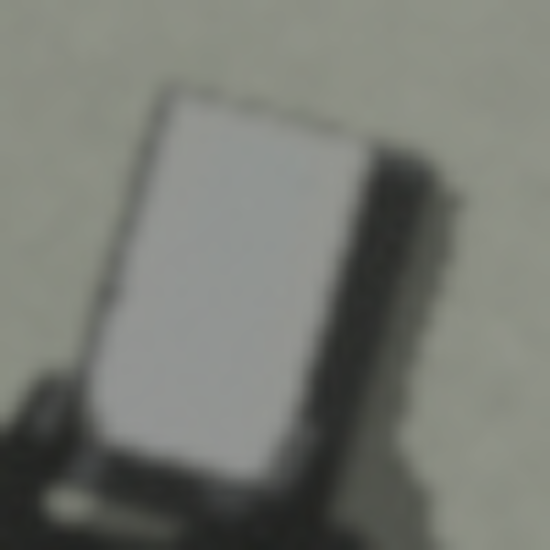

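```bash
python3 - <<'E'
from bench import *
from h import *
grip(0.8); dwell(.2); print(get_gripper_width(),get_contact_force(),get_t())
Rm=R.from_rotvec(get_orientation()).as_matrix();p=np.array(get_tcp_pos())
move_linear(p-60*Rm[:,2],max_speed=80); move_linear(p-60*Rm[:,2]+[-60,0,60],max_speed=150); dwell(.2)
print(get_contact_force(),get_t())
shot("side","l_full.png");shot("top","l_tfull.png")
from ov import *
C=V
seg=box(-45,45,-26,26,40,50)+box(-55,55,-37.5,37.5,0,6)
overlay(load("last_side.npz"),C,seg,(220,280,145,200),11,"pics/l_s.png")
overlay(load("last_top.npz"),C,seg,(195,245,135,185),11,"pics/l_t.png")
E
```

```text
0.8015499407804373 [0.45550152 0.67479636 0.43840936] 22.6583
[-0.04483673  0.5387507   0.15066951] 24.475
```

View pics/l_s.png

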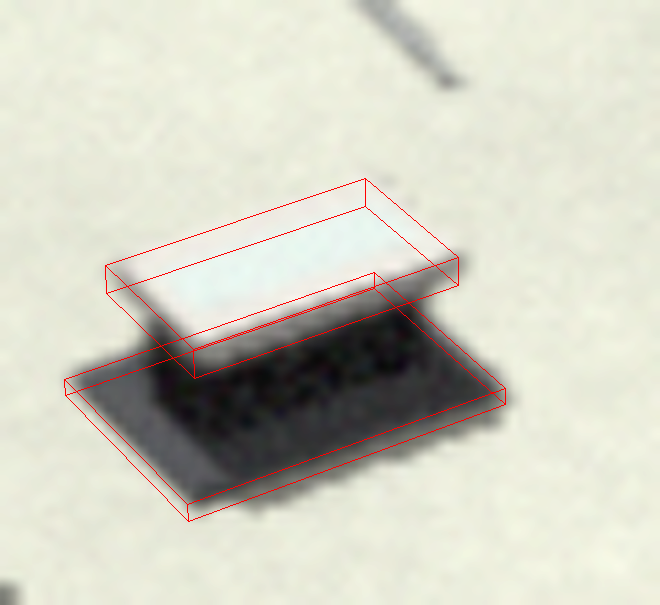

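View pics/l_t.png

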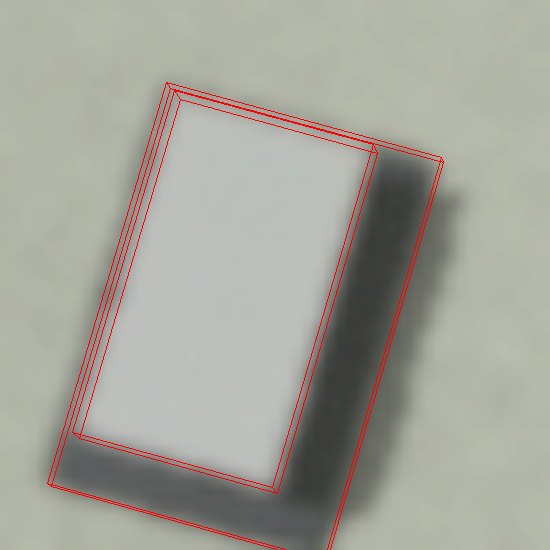

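View pics/l_full.png

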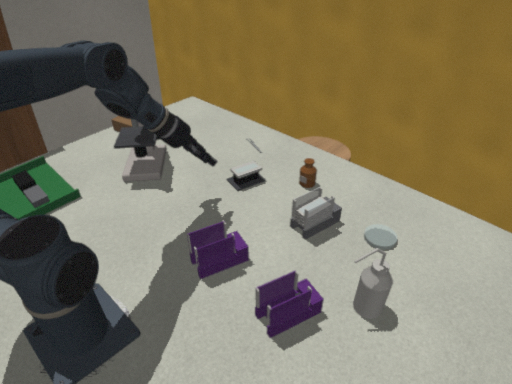

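```bash
python3 - <<'E'
import cv2
s=cv2.imread("pics/l_full.png")[180:245,280:350];cv2.imwrite("pics/m.png",cv2.resize(s,None,fx=9,fy=9,interpolation=cv2.INTER_CUBIC))
E
```

```text
(no output)
```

View pics/m.png

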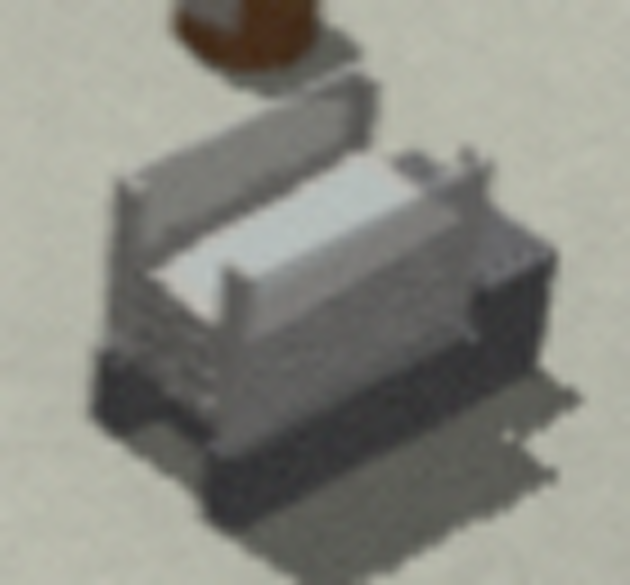

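View pics/l_tfull.png

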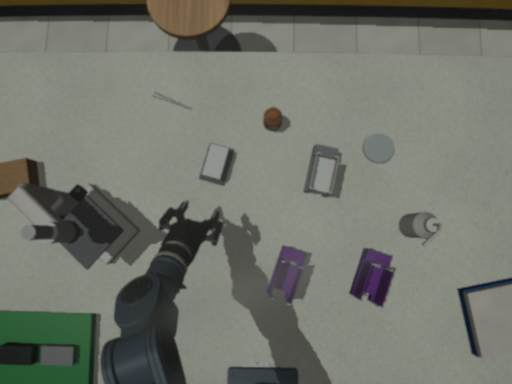

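The remaining stack has sunk and sits inside the dispenser. The bottle (273,118), dish (378,148) and wash bottle (425,225) haven't moved.

```bash
python3 -c "
from bench import *
hand_in();print(get_t())"
```

```text
the job is handed in; nothing more can be done
the job is handed in; nothing more can be done
```

The bottom case is lying flat on the slide viewer's raised top, centred and lengthwise, with the gripper released and clear. I handed the job in after about 24.5 s on the robot's clock; no verdict was reported.

- **Release:** I pressed the case level with the shut fingertips, to about 24 N, until it met the hard stop. As the fingers withdrew, it sprang about 26 mm out of the mouth.
- **Draw and placing:** I pinched its sides with the tool leaning 40° and drew it out level with hardly any pull. It touched the viewer top at the expected height, and I let go there.

**Last checks:**
- The case outline drawn at the viewer's measured position matched both pictures to about 1 pixel, so it is centred to about 2 mm.
- The other cases are still in the dispenser, sunk by one case. The individual cases could not be counted at this resolution.
- The bottles, dish and microscope look unmoved.

**Disagreements:**
- The two cameras differed by 2–4 mm on where the dispenser stands.
- During the press the fingertip sagged about 3 mm, but the case did not jam.
- Just before the move to the viewer, the top picture suggested the case was turned about 2° in the grip. The final pictures do not show this.

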